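# Drop the inspected heatsink out of its nest

### The job

One of the two drop-out nests on the inspection bench holds the finned heatsink, the other a smooth metal cover. Pull the floor slide of the heatsink's nest out to its stop and hold it there for a moment, so that the heatsink drops into the tray below; then ease the slide back shut without letting it snap, and let go. Leave the other nest shut with its cover in it, and do not push the lens ring, bottle or screwdriver about.

Things in the scene. Friction and masses are not known exactly. Their poses are not given: they have to be found in the camera images.
- nest1: Fixed drop-out nest: an open pocket (inside 50 mm along the pull x 84 mm across, wall tops 84 mm high) whose floor is a sprung slide, over a blue tray (120 x 134 x 26 mm). Shoulders reach 79 mm to each side, 68 mm high. Origin: on the bench under the pocket's centre; the slide pulls out along the nest's own -x, roughly to the robot. Holds the heatsink; may stand left or right.
- nest2: Fixed drop-out nest: an open pocket (inside 50 mm along the pull x 84 mm across, wall tops 84 mm high) whose floor is a sprung slide, over a blue tray (120 x 134 x 26 mm). Shoulders reach 79 mm to each side, 68 mm high. Origin: on the bench under the pocket's centre; the slide pulls out along the nest's own -x, roughly to the robot. Holds the smooth cover.
- slide1 (a joint): Travel (m) of the sprung floor slide of nest 1: 0 shut (spring holds it), growing as it is pulled out along the nest's -x, 0.080 at the hard stop. The pull needed grows from about 5 N shut to 11 N at the stop; let go, it snaps shut.
- slide2 (a joint): Travel (m) of the sprung floor slide of nest 2: 0 shut (spring holds it), growing as it is pulled out along the nest's -x, 0.080 at the hard stop. The pull needed grows from about 5 N shut to 11 N at the stop; let go, it snaps shut.
- grip1 (a point): Centre of the upright grey grip block on the outer end of slide 1 (moves with it): 18 mm thick along the pull, 40 mm wide across it, 52 mm tall, square to the nest. The point is 88 mm above the bench and, when shut, 88 mm in front of the pocket's centre, with 49 mm clear between block and pocket wall and nothing in front.
- grip2 (a point): Centre of the upright grey grip block on the outer end of slide 2 (moves with it): 18 mm thick along the pull, 40 mm wide across it, 52 mm tall, square to the nest. The point is 88 mm above the bench and, when shut, 88 mm in front of the pocket's centre, with 49 mm clear between block and pocket wall and nothing in front.
- heatsink_mid (a point): Centre of the aluminium heatsink with six long upright fins, 70 x 36 x 28 mm, about 0.12 kg; lies in nest 1's pocket on the slide, long side across the pull, 76 mm above the bench. (Two more such heatsinks lie loose on the bench: not part of the job.)
- cover_mid (a point): Centre of the smooth aluminium cover without fins, 70 x 36 x 28 mm; lies in nest 2's pocket, 76 mm above the bench.
- lens_ring: Bystander: black lens ring, 68 mm across, 18 mm high, lying between the nests
- wash: Bystander: white bottle, 56 mm across, 140 mm tall, origin at its foot
- driver: Bystander: screwdriver 160 mm long lying on the bench in front of the nests
- heatsink: The same heatsink; origin at the centre of its underside.

How it is judged (in metres and radians):
On the way:
1. the slide under the heatsink is pulled out to within 5 mm of its stop (travel over 75 mm) and held there for 0.3 s (value of joint slide1 above 0.075 m), for 0.3 s.
At the end, for the whole second after the job is handed in: The heatsink lies at rest in the tray under its own nest (its centre below 40 mm above the bench and within the tray), both slides are shut to within 5 mm, and the cover still lies in the pocket of the other nest (x of heatsink_mid in the frame of nest1 between -0.06 and 0.06 m and y of heatsink_mid in the frame of nest1 between -0.067 and 0.067 m and z of heatsink_mid in the frame of nest1 between 0 and 0.04 m and linear speed of heatsink below 0.02 m/s and value of joint each of slide1, slide2 below 0.005 m and x of cover_mid in the frame of nest2 between -0.06 and 0.06 m and y of cover_mid in the frame of nest2 between -0.067 and 0.067 m and z of cover_mid in the frame of nest2 between 0.06 and 0.096 m); the robot touches nothing.
It fails at once if the slide snaps back (moves inward faster than 0.4 m/s) (velocity of joint slide1 below -0.4 m/s).
It fails at once if the other nest's slide is pulled out by more than 15 mm (value of joint slide2 above 0.015 m).
It fails at once if the lens ring, bottle or screwdriver is pushed more than 40 mm from its place (distance of any of lens_ring, wash, driver from where it was at the start of the episode above 0.04 m).
It also fails if it takes over 37 s, if anything falls off the work surface, if the arm or the gripper's body presses on something with over 40 N, if the wrist force passes 120 N, or if a joint passes its speed limit or range.

### The arm

A 6-joint arm with a two-finger parallel gripper is mounted at the origin on the work surface. World frame = base frame: x ahead of the robot, y to its left, z up, the work surface at z = 0. Lengths are in mm, angles in rad, forces in N, time in s.
With the tool pointing down it reaches from about 275 to 750 mm from the base axis. Payload 10.2 kg.
Tool frame: the origin (TCP) lies midway between the tips of the shut fingers; the grasp point (between the pads) lies 19 mm behind it; z points along the fingers, y is the line along which they close (so a half turn about z gives the same grasp; the last joint's range is limited). The gripper opens to 85 mm and grips with 20 to 120 N. Pads are 22 mm wide; open, the fingers measure 114 mm over their backs; the gripper's body (76 mm by 85 mm) begins 54 mm behind the grasp point. The pads swing forward as they close: fully open they stand 13 mm farther back than shut.
Start: joints at [-1.567, 0.313, 1.498, -0, 1.331, -0.223], TCP at [118.038, -511.564, 231.294] pointing down, gripper open.
Joint ranges: [-2.94, 2.94], [-0.97, 2.17], [0.19, 2.56], [-1.23, 4.37], [0.02, 3.11], [-2.88, 2.88]. Speed limits (rad/s): [2.39, 2.39, 3.01, 3.14, 3.14, 3.14].

### API

Orientations are given as a unit quaternion [w, x, y, z].
In Python, from rig import ctrl, capture, camera_info gives the robot as it stands.
- The arm moves only by the tool apply_moves, never from a script. Its argument "targets" is a list of rows, each a list of 3 entries, a list of its own where there are three numbers: the finger opening in mm, from 0 to 85.4, then the shift along the world's x, y, z in mm, then the turn, a rotation vector about the world's x, y, z in degrees. In form: [[grip, [dx, dy, dz], [rx, ry, rz]], ...]. A call has 1 to 20 rows; each row is the pose to reach, as a shift and turn from the pose commanded when the call began; what a row does not reach only later rows make up. A row lasts 1/10 s, in which the tool goes at most 50 mm and 8.59 degrees, less where a joint would pass 70% of its speed; a pose out of reach is approached as far as the arm can. A call with a gripper value outside its range is refused whole. The fingers move at their own pace and stop on an object; "squeeze" is the grip in N (left out, the last holds). Time passes only in rows, so rows that repeat a pose let the fingers close. It gives the time, the measured TCP pose, the force, the opening and the grip force at its end, in the units of the state.
- ctrl.sense(): the state, without advancing time (a new reading comes with each control period).
- capture(name): name is "scene" or "top" or "wrist"; returns (picture, depth): 384x512x3 uint8, blue, green, red; 384x512 float32, mm along the optical axis (not along the pixel's ray), 0 where there is no reading.
- camera_info(name): a dict with "vfov" (degrees; the focal length in pixels is half the picture's height over the tangent of half this angle, whatever the lens; pixels are square), "cx", "cy" (the principal point, pixels), "k1" (the pictures are not rectified: a ray, as slopes to the right and down, at radius r is drawn at 1 + k1 r^2 times it, then the intrinsics apply), "extrinsics" (4x4, takes a point from camera to world coordinates). Camera axes: x right, y down, z forward; pixel columns grow to the right and rows downward; lengths in mm; the calibration is good to about 2 mm. A picture is of the moment at which its call begins: read the wrist's pose just before it. camera_info takes no time and is no camera call; for the wrist camera it gives the pose at the moment of the call.
- ctrl.finish_job(): hands the job in; it is judged then, once.
The state is a dict: "time_s": time; "joints": joint angles; "dq": joint speeds; "tau": joint torques, N m; "eef_pos": TCP position; "ee_rot": TCP orientation; "force": force on the tool from outside, world axes, zero at the start; "wrist_torque": the same for the moment, N m; "grip_width": opening from 0.0 (shut) to 1.0 (fully open); "grip_force": force on a finger pad.
Only numpy, scipy, OpenCV 4.12 (cv2) and the standard library are available. Lean on these libraries where they do the work, as an engineer would, in place of code of your own. Each camera call takes 0.05 s, during which the arm holds its last target. There are 200 camera calls.

## Working session

There is one attempt and no reset: what is moved stays moved. The work goes in short steps, Python scripts to look and compute and a tool call to move; the robot and the scene stay as the last step left them, time stands still between calls to the robot, and variables do not carry over. Pictures are saved under pics/ and viewed, at most 10 in all, crops included, and the job is handed in when it is done.

Besides the shell and the picture viewer there is one more tool, called after "Emit:" in YAML: its name, and indented under it one key for each argument. apply_moves: Moves the arm, as the interface text tells. Its arguments: {"type":"object","properties":{"targets":{"type":"array","items":{"type":"array"}},"squeeze":{"type":"number"}},"required":["targets"]}

```bash
mkdir -p pics; cat > h.py <<'E'
import numpy as np,cv2
from rig import ctrl,capture,camera_info
def K(ci):
    f=192/np.tan(np.radians(ci['vfov'])/2); return f,np.array([[f,0,ci['cx']],[0,f,ci['cy']],[0,0,1.]])
def rays(ci,px):
    f,k=K(ci); d=np.array([ci['k1'],0,0,0,0.])
    u=cv2.undistortPoints(np.array(px,float).reshape(-1,1,2),k,d).reshape(-1,2)
    return np.c_[u,np.ones(len(u))]
def pts(ci,px,z):  # with depth
    E=np.array(ci['extrinsics']); return (rays(ci,px)*np.reshape(z,(-1,1)))@E[:3,:3].T+E[:3,3]
def plane(ci,px,h):
    E=np.array(ci['extrinsics']); r=rays(ci,px)@E[:3,:3].T; o=E[:3,3]
    return o+r*((h-o[2])/r[:,2:])
def cloud(ci,dep):
    v,u=np.mgrid[:384,:512]; return pts(ci,np.c_[u.ravel(),v.ravel()],dep.ravel()).reshape(384,512,3)
E
python3 - <<'E'
from h import *
for n in('scene','top'):
    im,d=capture(n); ci=camera_info(n); np.savez(n+'.npz',im=im,d=d)
    print(n,{k:(np.round(v,3).tolist() if k=='extrinsics' else v) for k,v in ci.items()})
    cv2.imwrite(f'pics/{n}0.png',cv2.resize(im,(800,600)))
print(ctrl.sense())
E
```

```text
scene {'vfov': 45.02928634920501, 'cx': 254.5546369529521, 'cy': 193.23062402037365, 'k1': -0.11745863100794189, 'extrinsics': [[0.038, 0.701, -0.712, 1492.003], [0.999, -0.041, 0.013, 76.883], [-0.02, -0.712, -0.702, 1000.232], [0.0, 0.0, 0.0, 1.0]]}
top {'vfov': 53.96615322172692, 'cx': 251.05548042578812, 'cy': 191.60188502148452, 'k1': 0.040348727716012604, 'extrinsics': [[-0.025, -0.973, 0.229, 360.835], [-1.0, 0.024, -0.005, 95.88], [-0.001, -0.229, -0.973, 1069.514], [0.0, 0.0, 0.0, 1.0]]}
{'time_s': 0.1, 'joints': array([-1.56736123e+00,  3.13390473e-01,  1.49836595e+00, -2.56616992e-05,
        1.33100744e+00, -2.23410354e-01]), 'dq': array([ 0.00058059, -0.0030679 , -0.00177606, -0.00013386, -0.00038147,
       -0.0009047 ]), 'tau': array([ 2.36290631e-03, -4.12905514e+01, -2.60142624e+01, -1.67110375e-04,
        3.06821312e-03, -2.41857776e-05]), 'eef_pos': array([ 118.05074342, -511.31428432,  230.79231248]), 'ee_rot': array([-5.83434257e-04,  9.93574019e-01,  1.13182706e-01,  5.18928635e-05]), 'force': array([-0.0598856 , -0.94594575,  0.04825902]), 'wrist_torque': array([0.01167263, 0.01241907, 0.00808873]), 'grip_force': 0.0, 'grip_width': 0.9966033998001431}
```

View pics/scene0.png

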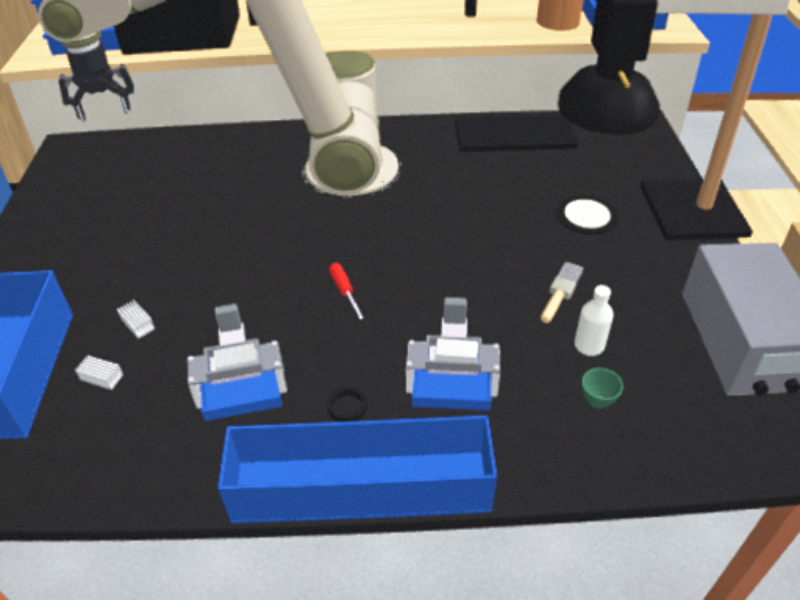

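View pics/top0.png

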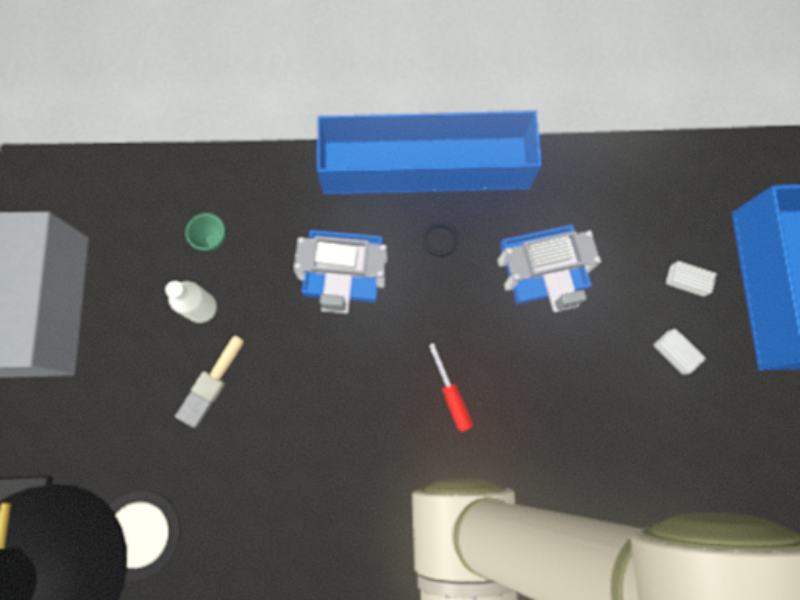

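The heatsink with its fins is in the nest on the robot's right: at (553,253) in the top view with its grip at (570,300), and at (237,358) in the scene view with its grip at (229,317). The other nest, with its cover, has its grip at (333,300) in the top view. I'll measure the grip block with depth from both views.

```bash
python3 - <<'E'
from h import *
for n,(u,v),(gu,gv) in(('top',(553,253),(570,300)),('scene',(237,358),(229,317))):
    z=np.load(n+'.npz'); ci=camera_info(n); P=cloud(ci,z['d']); im=z['im']
    c=P[int(gv*.64),int(gu*.64)]; c2=P[int(v*.64),int(u*.64)]
    print(n,'grip px',c.round(1),'sink px',c2.round(1))
    ok=(z['d']>0)
    hsv=cv2.cvtColor(im,cv2.COLOR_BGR2HSV)
    near=ok&(np.hypot(P[...,0]-c[0],P[...,1]-c[1])<45)
    top=near&(P[...,2]>102)&(P[...,2]<126)
    Q=P[top]; print('block top',len(Q),Q.mean(0).round(1),'z med',np.median(Q[:,2]).round(1))
    print(' rect',cv2.minAreaRect(Q[:,:2].astype(np.float32)))
    # shoulders/nest frame z 60..90
    for c0,nm in((c2,'nest1'),(None,'nest2')):
        if c0 is None:
            uu,vv=((338,256) if n=='top' else (457,350)); c0=P[int(vv*.64),int(uu*.64)]
        m=ok&(np.hypot(P[...,0]-c0[0],P[...,1]-c0[1])<105)
        W=P[m&(P[...,2]>76)&(P[...,2]<98)&(P[...,0]>c0[0]-45)]; print(nm,'walls',len(W),cv2.minAreaRect(W[:,:2].astype(np.float32)))
        B=P[m&(hsv[...,0]>100)&(hsv[...,0]<125)&(hsv[...,1]>150)&(P[...,2]>15)&(P[...,2]<35)]
        if len(B):print('  tray rim',len(B),cv2.minAreaRect(B[:,:2].astype(np.float32)),B[:,2].mean().round(1))
        S=P[m&(P[...,2]>55)&(P[...,2]<76)&(hsv[...,1]<80)]; print('  shoulder',len(S),cv2.minAreaRect(S[:,:2].astype(np.float32)))
    zz=im[int(gv*.64)-35:int(gv*.64)+25,int(gu*.64)-50:int(gu*.64)+50]
    cv2.imwrite(f'pics/crop_{n}.png',cv2.resize(zz,None,fx=6,fy=6,interpolation=cv2.INTER_CUBIC))
a=cv2.imread('pics/crop_top.png');b=cv2.imread('pics/crop_scene.png');cv2.imwrite('pics/crops.png',cv2.resize(np.vstack([a,b]),(500,600)))
E
```

```text
top grip px [ 577.9 -202.4  111.5] sink px [ 670.5 -188.1   87.5]
block top 108 [ 583.2 -209.   112.4] z med 112.7
 rect ((584.2323608398438, -210.08164978027344), (17.87407684326172, 39.17482376098633), 11.188135147094727)
nest1 walls 562 ((670.4150390625, -194.07623291015625), (61.059600830078125, 94.53284454345703), 10.956282615661621)
  tray rim 198 ((670.5892333984375, -193.28900146484375), (120.46383666992188, 132.72251892089844), 11.3446683883667) 23.0
  shoulder 991 ((638.0249633789062, -199.788330078125), (127.34283447265625, 157.4320068359375), 10.711074829101562)
nest2 walls 595 ((676.702880859375, 182.25613403320312), (96.69135284423828, 62.35580062866211), 82.88714599609375)
  tray rim 197 ((677.4036254882812, 182.89297485351562), (136.1231689453125, 122.40040588378906), 83.37712097167969) 23.6
  shoulder 961 ((643.56787109375, 186.25413513183594), (160.8621368408203, 127.4655532836914), 83.4256362915039)
scene grip px [ 594.7 -206.9   99.8] sink px [ 684.2 -184.3   88.2]
block top 102 [ 593.4 -209.2  111.1] z med 111.8
 rect ((591.2708129882812, -209.74029541015625), (19.516462326049805, 40.757076263427734), 10.214750289916992)
nest1 walls 602 ((675.412841796875, -193.53282165527344), (66.47020721435547, 94.69253540039062), 11.56415843963623)
  tray rim 240 ((707.0919799804688, -187.67544555664062), (64.35858154296875, 134.096435546875), 8.57307243347168) 23.4
  shoulder 796 ((647.601806640625, -199.1751708984375), (126.31136322021484, 155.56704711914062), 11.035832405090332)
nest2 walls 613 ((683.0968017578125, 181.15045166015625), (92.27593994140625, 65.72905731201172), 83.6232681274414)
  tray rim 229 ((713.6253662109375, 178.83273315429688), (133.95237731933594, 63.86268997192383), 82.54730224609375) 23.0
  shoulder 821 ((652.1806030273438, 184.74969482421875), (158.08689880371094, 128.2291717529297), 85.04765319824219)
```

View pics/crops.png

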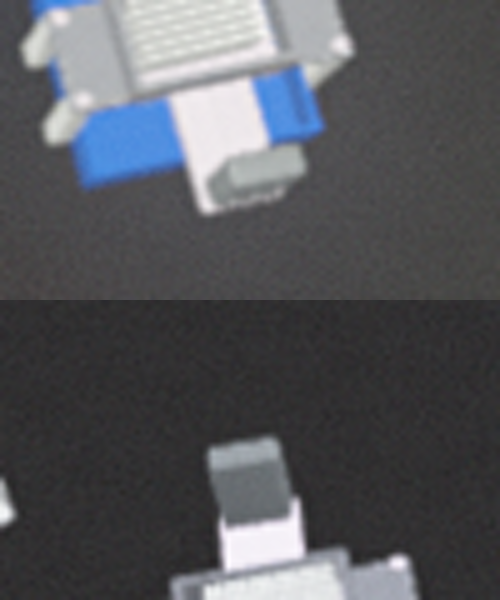

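The top face of the block is at z ≈ 112 in both views, against an expected 114. Its size of 18x39 also fits. The nest yaw is 11°, and the nest centre of about (671,-193.5) minus 88 mm gives (585,-210), matching the block. The arm can grip it along the pull, so I'll move above it.

Emit:
apply_moves:
  targets:
    - [60,[467,301.5,-61],[0,0,88]]
    - [60,[467,301.5,-61],[0,0,88]]
    - [60,[467,301.5,-61],[0,0,88]]
    - [60,[467,301.5,-61],[0,0,88]]
    - [60,[467,301.5,-61],[0,0,88]]
    - [60,[467,301.5,-61],[0,0,88]]
    - [60,[467,301.5,-61],[0,0,88]]
    - [60,[467,301.5,-61],[0,0,88]]
    - [60,[467,301.5,-61],[0,0,88]]
    - [60,[467,301.5,-61],[0,0,88]]
    - [60,[467,301.5,-61],[0,0,88]]
    - [60,[467,301.5,-61],[0,0,88]]
    - [60,[467,301.5,-61],[0,0,88]]
    - [60,[467,301.5,-61],[0,0,88]]
    - [60,[467,301.5,-61],[0,0,88]]
    - [60,[467,301.5,-61],[0,0,88]]
    - [60,[467,301.5,-61],[0,0,88]]
  squeeze: 60

```text
time_s: 1.8
eef_pos: [584.6, -210.8, 170.7]
ee_rot: [0.0, 0.637, 0.771, 0.0]
force: [-0.2, -0.2, -0.0]
grip_width: 0.698
grip_force: 0.0
```

```bash
python3 - <<'E'
from h import *
s=ctrl.sense(); ci=camera_info('wrist'); im,d=capture('wrist'); P=cloud(ci,d)
print(s['time_s'],s['eef_pos'].round(1),s['ee_rot'].round(3),s['grip_width'],s['joints'].round(2))
f=K(ci); E=np.array(ci['extrinsics'])
def proj(p):
    r=E[:3,:3].T@(np.array(p,float)-E[:3,3]); x=r[:2]/r[2]; x=x*(1+ci['k1']*(x@x)); return x*f[0]+[ci['cx'],ci['cy']]
print('expected block px',proj([585,-210,113]))
m=(d>0)&(np.hypot(P[...,0]-585,P[...,1]+210)<40)&(P[...,2]>104)&(P[...,2]<122)
Q=P[m]; print(len(Q), Q.mean(0) if len(Q) else '', cv2.minAreaRect(Q[:,:2].astype(np.float32)) if len(Q) else '')
cv2.imwrite('pics/w1.png',im)
E
```

```text
1.8 [ 584.6 -210.8  170.7] [0.    0.637 0.771 0.   ] 0.6977872838656292 [-0.53  0.57  1.27 -0.    1.3  -0.72]
expected block px [255.69343153 209.16833102]
1612 [ 585.69534226 -206.90886714  112.49501135] ((585.8391723632812, -208.2866668701172), (17.833633422851562, 39.12897872924805), 11.30181884765625)
```

View pics/w1.png

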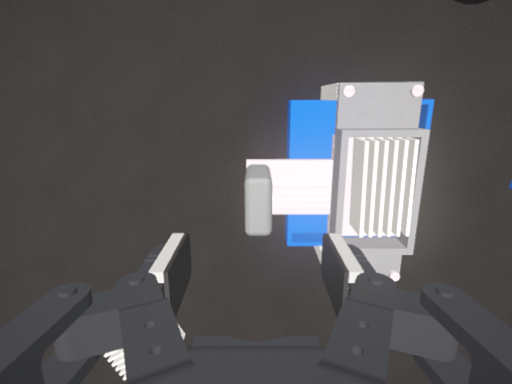

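The wrist view shows the block at (258,200), square to the fingers, with clear space on both sides. The depth reading puts it at (586,-208), 1-2 mm from plan. I'll descend and close.

Emit:
apply_moves:
  targets:
    - [60,[1,1.5,-40],[0,0,0]]
    - [60,[1,1.5,-70],[0,0,0]]
    - [60,[1,1.5,-92],[0,0,0]]
    - [60,[1,1.5,-92],[0,0,0]]
    - [60,[1,1.5,-92],[0,0,0]]
    - [5,[1,1.5,-92],[0,0,0]]
    - [5,[1,1.5,-92],[0,0,0]]
    - [5,[1,1.5,-92],[0,0,0]]
    - [5,[1,1.5,-92],[0,0,0]]
    - [5,[1,1.5,-92],[0,0,0]]
    - [5,[1,1.5,-92],[0,0,0]]
    - [5,[1,1.5,-92],[0,0,0]]
    - [5,[1,1.5,-92],[0,0,0]]
  squeeze: 60

```text
time_s: 3.15
eef_pos: [585.7, -208.9, 79.5]
ee_rot: [0.0, 0.636, 0.772, -0.0]
force: [-5.8, -0.3, 6.4]
grip_width: 0.196
grip_force: 59.0
```

Emit:
apply_moves:
  targets:
    - [5,[-8,-1.5,0],[0,0,0]]
    - [5,[-16,-3,0],[0,0,0]]
    - [5,[-24,-4.6,0],[0,0,0]]
    - [5,[-32,-6.2,0],[0,0,0]]
    - [5,[-40,-7.8,0],[0,0,0]]
    - [5,[-48,-9.3,0],[0,0,0]]
    - [5,[-56,-10.9,0],[0,0,0]]
    - [5,[-64,-12.4,0],[0,0,0]]
    - [5,[-70,-13.6,0],[0,0,0]]
    - [5,[-74,-14.4,0],[0,0,0]]
    - [5,[-76.5,-14.9,0],[0,0,0]]
    - [5,[-76.5,-14.9,0],[0,0,0]]
    - [5,[-76.5,-14.9,0],[0,0,0]]

```text
time_s: 4.45
eef_pos: [511.0, -223.5, 79.4]
ee_rot: [0.002, 0.636, 0.772, 0.001]
force: [10.8, 1.9, 1.2]
grip_width: 0.203
grip_force: 59.2
```

```bash
python3 - <<'E'
from h import *
s=ctrl.sense(); im,d=capture('top'); print(s['time_s'],s['eef_pos'].round(1),s['force'].round(1),s['grip_force'])
im2,d2=capture('scene')
cv2.imwrite('pics/p2.png',np.hstack([cv2.resize(im[110:260,280:420],(400,428)),cv2.resize(im2[150:290,90:220],(400,428))]))
E
```

```text
4.45 [ 511.  -223.5   79.4] [10.8  1.9  1.2] 59.23586547374725
```

View pics/p2.png

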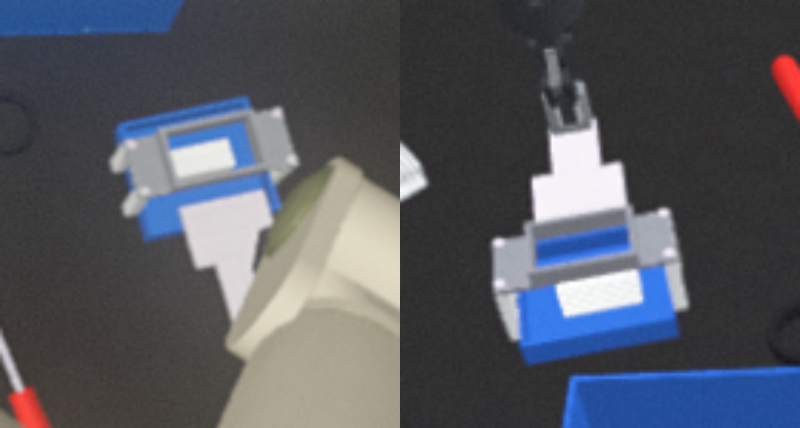

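The pocket is empty and the heatsink lies in the tray below, at (205,157) in the left crop and (600,292) in the right. By the TCP the travel is about 76 mm, so I'll pull on until the force shows the stop.

Emit:
apply_moves:
  targets:
    - [5,[-1,-0.2,0],[0,0,0]]
    - [5,[-2,-0.4,0],[0,0,0]]
    - [5,[-3,-0.6,0],[0,0,0]]
    - [5,[-3,-0.6,0],[0,0,0]]
    - [5,[-3,-0.6,0],[0,0,0]]

```text
time_s: 5.05
eef_pos: [508.1, -224.1, 79.4]
ee_rot: [0.002, 0.636, 0.772, 0.001]
force: [10.4, 2.5, 1.0]
grip_width: 0.203
grip_force: 59.3
```

Emit:
apply_moves:
  targets:
    - [5,[-1,-0.2,0],[0,0,0]]
    - [5,[-2,-0.4,0],[0,0,0]]
    - [5,[-2,-0.4,0],[0,0,0]]
    - [5,[-2,-0.4,0],[0,0,0]]
    - [5,[-2,-0.4,0],[0,0,0]]
    - [5,[-2,-0.4,0],[0,0,0]]

```text
time_s: 5.65
eef_pos: [507.1, -224.3, 79.4]
ee_rot: [0.003, 0.636, 0.772, 0.002]
force: [17.2, 4.0, -2.7]
grip_width: 0.198
grip_force: 59.1
```

The force rose to 17 N at 80 mm, so the slide is at its stop and has been held there. Now I'll ease it back.

Emit:
apply_moves:
  targets:
    - [5,[5,1,0],[0,0,0]]
    - [5,[11,2.1,0],[0,0,0]]
    - [5,[18,3.5,0],[0,0,0]]
    - [5,[25,4.9,0],[0,0,0]]
    - [5,[32,6.2,0],[0,0,0]]
    - [5,[39,7.6,0],[0,0,0]]
    - [5,[46,9,0],[0,0,0]]
    - [5,[53,10.3,0],[0,0,0]]
    - [5,[60,11.7,0],[0,0,0]]
    - [5,[66,12.9,0],[0,0,0]]
    - [5,[72,14,0],[0,0,0]]
    - [5,[76,14.8,0],[0,0,0]]
    - [5,[79,15.4,0],[0,0,0]]
    - [5,[81.5,15.9,0],[0,0,0]]
    - [5,[81.5,15.9,0],[0,0,0]]
    - [5,[81.5,15.9,0],[0,0,0]]
    - [5,[81.5,15.9,0],[0,0,0]]

```text
time_s: 7.35
eef_pos: [585.7, -208.9, 79.4]
ee_rot: [0.0, 0.636, 0.772, -0.0]
force: [-3.8, 0.8, 8.6]
grip_width: 0.206
grip_force: 61.3
```

The slide is shut and pressing lightly inward. I'll release and lift.

Emit:
apply_moves:
  targets:
    - [30,[0,0,0],[0,0,0]]
    - [45,[0,0,0],[0,0,0]]
    - [55,[0,0,0],[0,0,0]]
    - [55,[0,0,0],[0,0,0]]
    - [55,[0,0,0],[0,0,0]]
    - [55,[0,0,30],[0,0,0]]
    - [55,[0,0,70],[0,0,0]]
    - [55,[0,0,120],[0,0,0]]
    - [55,[-60,-15,150],[0,0,0]]
    - [55,[-110,-30,150],[0,0,0]]
    - [55,[-160,-60,150],[0,0,0]]
    - [55,[-200,-100,150],[0,0,0]]
    - [55,[-240,-140,150],[0,0,0]]
    - [55,[-240,-140,150],[0,0,0]]
    - [55,[-240,-140,150],[0,0,0]]

```text
time_s: 8.85
eef_pos: [343.3, -351.2, 228.4]
ee_rot: [0.0, 0.638, 0.77, -0.0]
force: [-0.2, 1.1, 0.1]
grip_width: 0.646
grip_force: 0.0
```

```bash
python3 - <<'E'
from h import *
s=ctrl.sense(); im,d=capture('top'); print(s['time_s'],s['eef_pos'].round(1),s['force'].round(1))
P=cloud(camera_info('top'),d)
Q=P[(d>0)&(np.hypot(P[...,0]-575,P[...,1]+210)<45)&(P[...,2]>102)&(P[...,2]<126)]
print(len(Q),cv2.minAreaRect(Q[:,:2].astype(np.float32)))
cv2.imwrite('pics/p3.png',cv2.resize(im[120:300,170:430],(780,540)))
E
```

```text
8.85 [ 343.3 -351.2  228.4] [-0.2  1.1  0.1]
111 ((584.5739135742188, -209.8139190673828), (18.476972579956055, 39.17713165283203), 11.47230052947998)
```

View pics/p3.png

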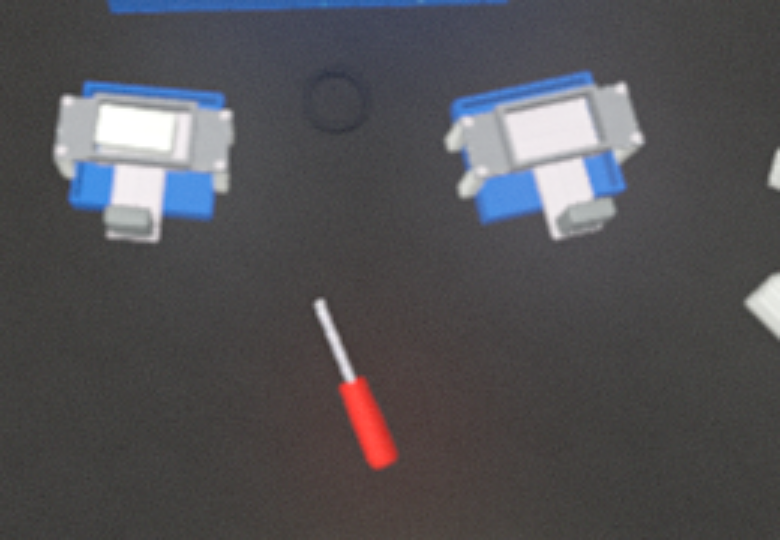

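The heatsink's pocket at (550,130) is empty and its floor is closed. The grip is back within 0.5 mm of where it started, the cover is still in its nest at (137,128), and the screwdriver and ring look unmoved. Handing in.

```bash
python3 -c "
from rig import ctrl
print(ctrl.finish_job())"
```

```text
the job is handed in; nothing more can be done
None
```

I handed the job in after about 9 s of robot time: the heatsink dropped into its tray, its slide was held at the 80 mm stop and eased shut, and the other nest kept its cover; the hand-in returned no verdict.

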